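Blow a rinsed paint pot dry at the air stand

ROBOT

A 7-joint arm with a two-finger parallel gripper is mounted at the origin on a cart in front of the work surface, level with it; the furniture and walls round the work are solid. World frame = base frame: x ahead of the robot, y to its left, z up, the work surface at z = 0. Lengths are in m, angles in rad, forces in N, time in s.
With the tool pointing down it reaches from about 0.35 to 0.9 m from the base axis. Payload 7.2 kg.
Tool frame: the origin (TCP) lies between the finger pads; the fingertips stand 19 mm ahead of it and the grasp point (between the pads) is the TCP (r.tip_reach is the distance from the TCP to the fingertips, in m); z points along the fingers, y is the line along which they close (so a half turn about z gives the same grasp; the last joint's range is limited). The gripper opens to 85 mm and grips with 20 to 120 N. Pads are 22 mm wide; open, the fingers measure 114 mm over their backs; the gripper's body (76 mm by 85 mm) begins 54 mm behind the grasp point. The pads swing forward as they close: fully open they stand 13 mm farther back than shut.
Start: joints at [-1.338, 0.411, -0.013, 1.596, 0.006, 1.134, -0.082], TCP at [0.185, 0.597, 0.217] pointing down, gripper open.
Joint ranges: [-2.95, 2.95], [-0.29, 1.99], [-1.47, 1.44], [0.14, 2.54], [-1.03, 4.17], [0.13, 1.85], [-2.86, 2.86]. Speed limits (rad/s): [2.39, 2.39, 3.01, 3.01, 3.14, 3.14, 3.14].

INTERFACE

Orientations are given as a unit quaternion [x, y, z, w].
In Python, from plant import observe, eyes, r gives the robot as it stands. The module is installed in compiled form; this text tells all that it offers.
- The arm moves only by the tool send_rows, never from a script. Its argument "rows" is a list of rows, each an object of numbers: "tx", "ty", "tz": the shift along the tool's x, y, z in units of 250 mm (1.0 is 250 mm); "turn": the turn about the tool's z in units of pi rad (1.0 is pi rad). A call has 1 to 20 rows; each row shifts and turns the commanded pose from where the row before left it, along the tool's axes as they then stand; what a row does not reach is not made up. A row lasts 1/8 s, in which the tool goes at most 62.5 mm and 10.7 degrees, less where a joint would pass 70% of its speed; a pose out of reach is approached as far as the arm can. A call with a number of a shift or a turn outside -1 to 1 is refused whole. A call with a gripper value outside its range is refused whole. "hand" is the finger opening in mm, from 0 to 85.4, set as the call begins (left out, the last holds). The fingers move at their own pace and stop on an object; "newtons" is the grip in N (left out, the last holds). Time passes only in rows, so rows that do not move let the fingers close. It gives the time, the measured TCP pose, the force, the opening and the grip force at its end, in the units of the state.
- observe(): the state, without advancing time (a new reading comes with each control period).
- eyes.camera(name): name is "side" or "top" or "wrist"; returns a dict with "frame" (420x560x3 uint8, blue, green, red), "vfov" (degrees; the focal length in pixels is half the picture's height over the tangent of half this angle, whatever the lens; pixels are square), "cx", "cy" (the principal point, pixels), "pose" (4x4, takes a point from camera to world coordinates). Camera axes: x right, y down, z forward; pixel columns grow to the right and rows downward; lengths in m; the calibration is good to about 2 mm. A picture is of the moment at which its call begins. There is no depth.
- r.close_job(): hands the job in; it is judged then, once.
The state is a dict: "clock": time; "joints": joint angles; "dq": joint speeds; "joint_efforts": joint torques, N m; "tool_pos": TCP position; "tool_rot": TCP orientation; "contact_force": force on the tool from outside, world axes, zero at the start; "ft_torque": the same for the moment, N m; "grip_width": finger opening in m; "gripper_force": force on a finger pad.
Only numpy, scipy, OpenCV 4.12 (cv2) and the standard library are available. Lean on these libraries where they do the work, as an engineer would, in place of code of your own. Each camera call takes 0.05 s, during which the arm holds its last target. There are 200 camera calls.

TASK

Blow the rinsed paint pot under the nozzle dry: first turn the red handle of the ball valve to half open (45 degrees, its end at the green tile), let go of it, and then press the yellow spring lever down from above with the gripper until its pointer stands in the green part of its scale, never as far as the red. Keep it pressed there, at least 3 seconds, and finish while still holding it pressed (it springs back when released). Do not disturb the pot, the paint tube, the roll of tape or the marker.

Things in the scene. Friction and masses are not known exactly. Their poses are not given: they have to be found in the camera images.
- station: Air stand, fixed. Grey base plate 12 mm thick (x -100 to 170, y -155 to 155 mm in its frame, with a tongue to y 195 mm), blue compressor housing on the far part (x 95 to 165 mm, 94 mm high). Origin on the table; at yaw 0 its -x side faces the robot. A 12 mm pipe runs along y at x = 0, 42 mm up, through the ball valve (y 80 mm) and the lever block (y -80 mm) to the nozzle.
- valve (a joint): Red ball valve handle, turns about the vertical at point valve_axis. 0 = shut (along the station's -x), grows clockwise seen from above to 1.571 = open (along its +y). Half open = 0.785: the end is at the green tile (11 degrees wide) of an arc of white tiles with black ends, 85 to 101 mm from the axis, top 67 mm up. Starts at 0 to 0.4. Stays where left (friction 0.12 N m, 2 N at the grip).
- valve_axis (a point): Point on the valve's turning axis at the height of the handle's top, 94 mm above the table; in the station's frame x 0, y +80 mm.
- valve_grip (a point): Middle of the top of the handle's grip, 55 mm from the axis, 94 mm above the table. The grip is an upright bar 14 mm wide, 26 mm tall (68 to 94 mm up) and 50 mm long (30 to 80 mm from the axis), to be pinched across its width from above. Turns with the handle: x axis from the grip to the turning axis, y across the grip, z up.
- lever (a joint): Spring lever with a yellow press pad, hinged at point lever_hinge. 0 = rest (tilted 0.25 rad up), grows as the pad goes down; 0.25 = half way (level), 0.5 = stop. Green on the scale beside the pad: 0.17 to 0.33; white: the rest; red: above 0.42. The spring needs 4 N at the pad to start, 8 N half way, 12 N at the stop, and brings it back up when let go.
- lever_hinge (a point): Hinge axis of the lever, along the station's y; in its frame x +50, y -80 mm, 85 mm above the table.
- lever_pad (a point): Middle of the top of the yellow pad (46 mm along the lever, 44 mm wide, 10 mm thick), 110 mm from the hinge on the -x side. 112 mm above the table at rest, 85 mm half way (station x -60, y -80 mm), 58 mm at the stop. A black pointer sticks out of its station -y side; the upright scale is 20 mm wide, 20 mm beside the pad's edge, top 116 mm up.
- nozzle (a point): Tip of the brass nozzle, pointing down into the pot, 106 mm above the table; at x 0, y -280 mm in the station's frame. Its pipe rises at y -200 mm to 158 mm above the table.
- pot: White paint pot with a red band, open, 115 mm across, 79 mm tall, loose on the table under the nozzle; origin at the centre of its underside. Leave alone.
- tube_blue: Paint tube with a blue cap, 38 x 112 x 25 mm, lying loose in front of the stand; origin at the centre of its underside. Leave alone.
- masking_tape: Roll of masking tape, 100 mm across, 25 mm high, lying loose in front of the stand; origin at the centre of its underside. Leave alone.
- paint_marker: Yellow marker pen with a black cap, 15 x 130 x 15 mm, lying loose in front of the stand; origin at the centre of its underside. Leave alone.

How it is judged:
By the outcome, as a careful person would: the job done as asked, in the order asked, and still so for the second after the job is handed in, while the arm keeps its last pose, push and grip.
It also fails if it takes over 48 s, if anything falls off the work surface, if the arm or the gripper's body presses on something with over 40 N, if the wrist force passes 120 N, or if a joint passes its speed limit or range.

## Working session

There is one attempt and no reset: what is moved stays moved. The work goes in short steps, Python scripts to look and compute and a tool call to move; the robot and the scene stay as the last step left them, time stands still between calls to the robot, and variables do not carry over. Pictures are saved under pics/ and viewed, at most 10 in all, crops included, and the job is handed in when it is done.

Besides the shell and the picture viewer there is one more tool, called after "Emit:" as a command line: name --argument value ..., lists and objects as JSON in quotes. send_rows: Moves the arm, as the interface text tells. Shifts and turns lie within -1 to 1; 1 stands for 250 mm of shift or pi rad of turn. Its arguments: {"type":"object","properties":{"rows":{"type":"array"},"hand":{"type":"number"},"newtons":{"type":"number"}},"required":["rows"]}

```bash
mkdir -p pics; cat > h.py <<'E'
import numpy as np, cv2
from plant import observe, eyes, r
def snap(n,f):
    c=eyes.camera(n); cv2.imwrite('pics/'+f,c['frame']); np.savez('pics/'+f+'.npz',**{k:c[k] for k in('vfov','cx','cy','pose')}); return c
def ld(f): return dict(np.load('pics/'+f+'.npz'))
def F(c): return 210/np.tan(np.radians(float(c['vfov']))/2)
def ray(c,u,v,z):
    d=c['pose'][:3,:3]@np.array([(u-c['cx'])/F(c),(v-c['cy'])/F(c),1]); o=c['pose'][:3,3]
    return o+d*(z-o[2])/d[2]
def proj(c,p):
    q=c['pose'][:3,:3].T@(np.array(p)-c['pose'][:3,3]); return np.array([c['cx']+F(c)*q[0]/q[2],c['cy']+F(c)*q[1]/q[2]])
E
python3 - <<'E'
from h import *
for n in('top','side'):
    c=snap(n,n+'1.png'); print(n,c['vfov'],c['cx'],c['cy'],c['pose'].round(3).tolist())
s=observe(); print({k:np.round(v,3).tolist() for k,v in s.items()})
E
```

```text
top 46.818797077405144 281.72228782158425 212.69217341860988 [[-0.008, -0.99, 0.143, 0.39], [-1.0, 0.011, 0.02, -0.072], [-0.022, -0.142, -0.99, 1.054], [0.0, 0.0, 0.0, 1.0]]
side 56.88653051351203 278.42314559078307 215.10496887066452 [[-0.957, -0.2, 0.212, 0.344], [-0.291, 0.649, -0.703, 0.621], [0.003, -0.734, -0.679, 0.733], [0.0, 0.0, 0.0, 1.0]]
{'clock': 0.1, 'joints': [-1.338, 0.412, -0.013, 1.597, 0.006, 1.134, -0.082], 'dq': [0.002, -0.003, -0.001, -0.002, -0.001, -0.001, 0.0], 'joint_efforts': [0.002, -60.183, 0.684, -30.009, 0.014, 0.006, -0.0], 'tool_pos': [0.185, 0.596, 0.216], 'tool_rot': [0.15, 0.989, -0.001, -0.0], 'contact_force': [-0.014, 0.14, 0.401], 'ft_torque': [0.004, -0.006, -0.02], 'gripper_force': 0.0, 'grip_width': 0.085}
```

View pics/top1.png

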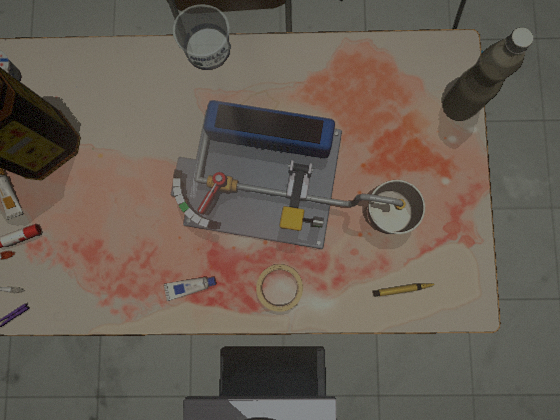

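View pics/side1.png

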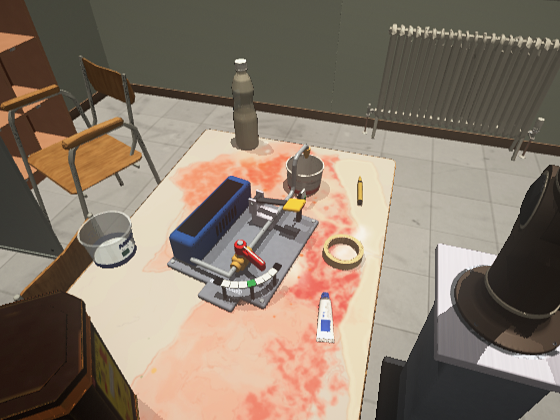

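The top view shows the station with the red handle from about (219,180) to (205,212), the pad at (292,218) and the pot at (394,208). I'll enlarge both views.

```bash
python3 - <<'E'
from h import *
i=cv2.imread('pics/top1.png')[90:260,160:360]; cv2.imwrite('pics/top1c.png',cv2.resize(i,None,fx=4,fy=3.5,interpolation=cv2.INTER_CUBIC) if 0 else cv2.resize(i,(700,595),interpolation=cv2.INTER_CUBIC))
i=cv2.imread('pics/side1.png')[160:320,160:330]; cv2.imwrite('pics/side1c.png',cv2.resize(i,None,fx=3.7,fy=3.7,interpolation=cv2.INTER_CUBIC))
E
```

```text
(no output)
```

View pics/top1c.png

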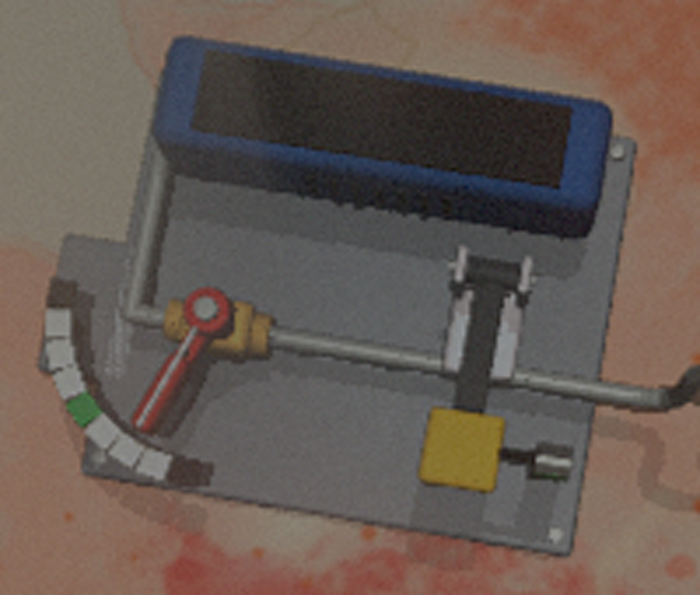

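View pics/side1c.png

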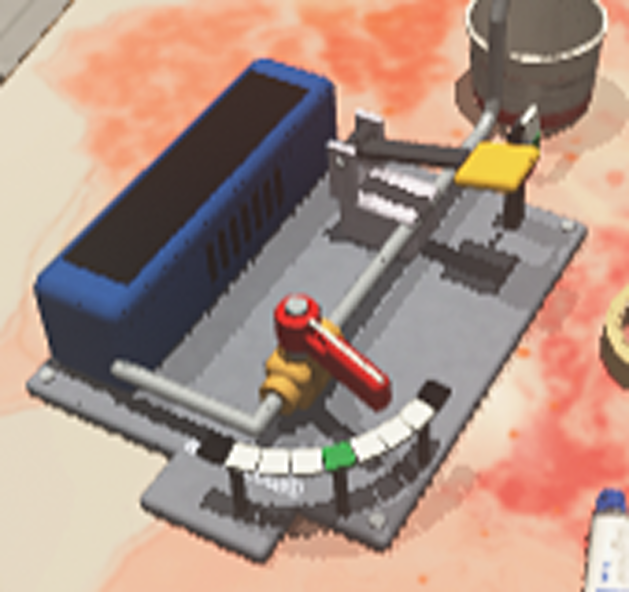

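The top crop shows the plate corners at (572,553), (636,143) and (84,475), the hub at (207,307), the green tile at (84,409), the pad centre at (461,449) and the handle end near (145,420). The side crop shows the hub at (296,303), the tile at (340,457), the pad at (498,166) and the handle end near (378,385).

```bash
cat > fit.py <<'E'
from h import *
from scipy.optimize import least_squares
t,s=ld('top1.png'),ld('side1.png')
T=lambda u,v:(160+u/3.5,90+v/3.5); S=lambda u,v:(160+u/3.7,160+v/3.7)
P=[(t,T(572,553),(-100,-155,12)),(t,T(636,143),(170,-155,12)),(t,T(84,475),(-100,155,12)),(t,T(207,307),(0,80,96)),
(t,T(84,409),(-66,146,67)),(t,T(461,449),(-56.6,-80,112)),(s,S(584,228),(-100,-155,12)),(s,S(383,550),(-100,155,12)),
(s,S(296,303),(0,80,96)),(s,S(498,166),(-56.6,-80,112)),(s,S(340,457),(-66,146,67))]
def W(p,q):
    x,y,z=np.array(p)/1000; c,n=np.cos(q[2]),np.sin(q[2]); return [q[0]+c*x-n*y,q[1]+n*x+c*y,z]
f=lambda q:np.ravel([proj(c,W(p,q))-np.array(u) for c,u,p in P])
R=least_squares(f,[.4,0,0],loss='soft_l1'); q=R.x
if __name__=='__main__':
    print(q,np.degrees(q[2])); print(R.fun.reshape(-1,2).round(1) if 0 else f(q).reshape(-1,2).round(1))
    for n,p in dict(axis=(0,80,94),pad=(-56.6,-80,112),padhalf=(-60,-80,85)).items(): print(n,np.round(W(p,q),4))
    for c,u in((t,T(145,420)),(s,S(376,385))):
        g=ray(c,*u,.092)-np.array(W((0,80,92),q)); a=np.arctan2(g[1],g[0])-q[2]
        print('end',np.hypot(*g[:2]),'valve',(np.pi-a)%(2*np.pi))
E
python3 fit.py
```

```text
[ 0.58496675 -0.00413092 -0.17936716] -10.276981294913885
[[-0.4  1.8]
 [ 0.6 -1.1]
 [-2.1 -0. ]
 [-0.6  0.9]
 [-0.6  0.4]
 [ 0.2 -0.2]
 [ 1.2 -1.7]
 [ 0.2 -1.9]
 [-0.1  0.7]
 [-1.  -1.6]
 [-0.7 -1. ]]
axis [0.5992 0.0746 0.094 ]
pad [ 0.515  -0.0727  0.112 ]
padhalf [ 0.5117 -0.0721  0.085 ]
end 0.07201548850203912 valve 0.3208110829201969
end 0.07758541928873164 valve 0.38706079551534067
```

```bash
cat >> h.py <<'E'
from scipy.spatial.transform import Rotation as Ro
def plan(p,ax=None):
    "shift (in 250 mm units) along the current tool axes to world p; turn (pi units) to bring tool x to heading ax"
    s=observe(); M=Ro.from_quat(s['tool_rot']).as_matrix(); h=np.arctan2(M[1,0],M[0,0])
    print('t',s['clock'],'pos',np.round(s['tool_pos'],4),'heading',round(h,4),'z',M[:,2].round(3),'F',np.round(s['contact_force'],1))
    print('shift',(M.T@(np.array(p)-s['tool_pos'])/.25).round(4), 'turn',None if ax is None else round(((h-ax+np.pi)%(2*np.pi)-np.pi)/np.pi,4))
E
python3 -c "
from h import *
plan([.552,.1025,.2],2.61)"
```

```text
t 0.1 pos [0.1851 0.5965 0.2163] heading 2.8408 z [-0.    -0.001 -1.   ] F [-0.   0.1  0.4]
shift [-1.9872 -1.4523  0.0677] turn 0.0735
```

Emit:
send_rows --rows '[{"tx": -0.142, "ty": -0.104, "tz": 0.005}, {"tx": -0.142, "ty": -0.104, "tz": 0.005}, {"tx": -0.142, "ty": -0.104, "tz": 0.005}, {"tx": -0.142, "ty": -0.104, "tz": 0.005}, {"tx": -0.142, "ty": -0.104, "tz": 0.005}, {"tx": -0.142, "ty": -0.104, "tz": 0.005}, {"tx": -0.142, "ty": -0.104, "tz": 0.005}, {"tx": -0.142, "ty": -0.104, "tz": 0.005}, {"tx": -0.142, "ty": -0.104, "tz": 0.005}, {"tx": -0.142, "ty": -0.104, "tz": 0.005}, {"tx": -0.142, "ty": -0.104, "tz": 0.005}, {"tx": -0.142, "ty": -0.104, "tz": 0.005}, {"tx": -0.142, "ty": -0.104, "tz": 0.005}, {"tx": -0.142, "ty": -0.104, "tz": 0.005}, {"turn": 0.037}, {"turn": 0.037}, {}, {}]'

```text
validation failed for argument at $.ro...
```

```bash
python3 -c "
from h import *
plan([.552,.1025,.2],2.61)
c=snap('wrist','w1.png'); print(c['vfov'],c['pose'].round(3).tolist())
for p in ([.5992,.0746,.094],[.552,.1025,.094]): print(proj(c,p))
import cv2; cv2.imwrite('pics/w1b.png',cv2.resize(c['frame'],(800,600)))
"
```

```text
t 0.1 pos [0.1851 0.5965 0.2163] heading 2.8408 z [-0.    -0.001 -1.   ] F [-0.   0.1  0.4]
shift [-1.9872 -1.4523  0.0677] turn 0.0735
60.94048069414611 [[0.296, 0.911, 0.287, 0.113], [0.955, -0.282, -0.09, 0.619], [-0.001, 0.3, -0.954, 0.374], [0.0, 0.0, 0.0, 1.0]]
[ -9.33322101 615.98678226]
[ -9.78737683 589.32476829]
```

View pics/w1b.png

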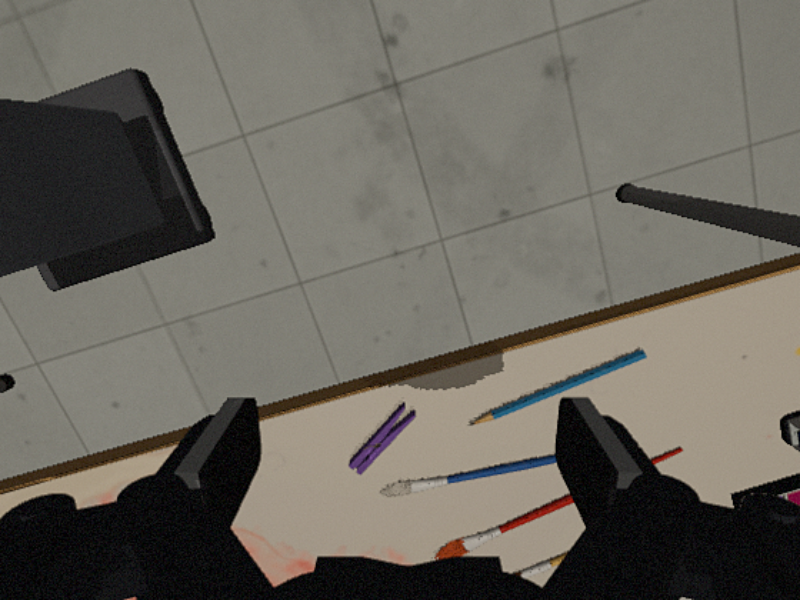

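The move was refused, probably because of the empty rows, so the picture only shows the start pose. I'll resend it with explicit zeros.

Emit:
send_rows --rows '[{"tx": -0.142, "ty": -0.104, "tz": 0.005, "turn": 0}, {"tx": -0.142, "ty": -0.104, "tz": 0.005, "turn": 0}, {"tx": -0.142, "ty": -0.104, "tz": 0.005, "turn": 0}, {"tx": -0.142, "ty": -0.104, "tz": 0.005, "turn": 0}, {"tx": -0.142, "ty": -0.104, "tz": 0.005, "turn": 0}, {"tx": -0.142, "ty": -0.104, "tz": 0.005, "turn": 0}, {"tx": -0.142, "ty": -0.104, "tz": 0.005, "turn": 0}, {"tx": -0.142, "ty": -0.104, "tz": 0.005, "turn": 0}, {"tx": -0.142, "ty": -0.104, "tz": 0.005, "turn": 0}, {"tx": -0.142, "ty": -0.104, "tz": 0.005, "turn": 0}, {"tx": -0.142, "ty": -0.104, "tz": 0.005, "turn": 0}, {"tx": -0.142, "ty": -0.104, "tz": 0.005, "turn": 0}, {"tx": -0.142, "ty": -0.104, "tz": 0.005, "turn": 0}, {"tx": -0.142, "ty": -0.104, "tz": 0.005, "turn": 0}, {"tx": 0, "ty": 0, "tz": 0, "turn": 0.037}, {"tx": 0, "ty": 0, "tz": 0, "turn": 0.037}, {"tx": 0, "ty": 0, "tz": 0, "turn": 0}, {"tx": 0, "ty": 0, "tz": 0, "turn": 0}]'

```text
clock: 2.4
tool_pos: [0.5519, 0.1022, 0.1995]
tool_rot: [0.262, 0.965, -0.0, -0.0]
contact_force: [-0.2, -0.5, -0.5]
grip_width: 0.0852
gripper_force: 0.0
```

```bash
python3 -c "
from h import *
plan([.552,.1025,.2],2.61)
c=snap('wrist','w2.png')
for p in ([.5992,.0746,.094],[.552,.1025,.094]): print(proj(c,p)/.7)
cv2.imwrite('pics/w2b.png',cv2.resize(c['frame'],(800,600)))
"
```

```text
t 2.4 pos [0.5519 0.1022 0.1995] heading 2.6112 z [-0. -0. -1.] F [-0.2 -0.5 -0.5]
shift [ 0.0001  0.0012 -0.002 ] turn 0.0004
[407.44689852 385.90631373]
[407.82520717 293.22983203]
```

View pics/w2b.png

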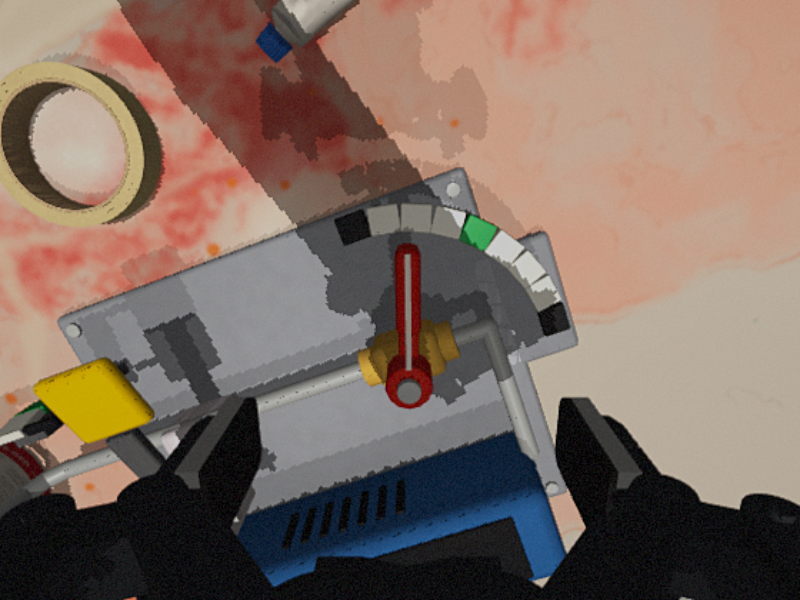

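The wrist view shows the handle straight along image-up: hub (408.5,391), end (408,246). The green tile is centred near (480,233).

```bash
cat > w2.py <<'E'
from h import *
c=ld('w2.png'); k=.7
H=ray(c,408.5*k,390*k,.095); E=ray(c,408*k,247*k,.094); E2=ray(c,407.5*k,300*k,.094); G=ray(c,480.5*k,233*k,.067)
b0=ray(c,352*k,227*k,.067); b1=ray(c,554*k,319*k,.067)
cen=None
print('H',H,'end',E,np.hypot(*(E-H)[:2]))
an=lambda p,o:np.arctan2(p[1]-o[1],p[0]-o[0])
for o in(H,np.array([.5992,.0746,0])): print('handle',an(E,o),'green',an(G,o),np.hypot(*(G-o)[:2]),'diff',an(E,o)-an(G,o),'blacks',an(b0,o),an(b1,o),np.hypot(*(b0-o)[:2]),np.hypot(*(b1-o)[:2]))
print('padrest', ray(c,95*k,398*k,.112))
E
python3 w2.py
```

```text
H [0.60128603 0.07407039 0.095     ] end [0.53039888 0.11526002 0.094     ] 0.08198520738655282
handle 2.615216595520612 green 2.160589423405053 0.09426977083904461 diff 0.45462717211555903 blacks 2.960287286472211 1.4012388408999454 0.09392969173360548 0.09349097146481783
handle 2.6078325534437115 green 2.1450618653680817 0.09268057876158803 diff 0.4627706880756297 blacks 2.9618648229423914 1.3782524782085872 0.09178246938348164 0.09334562481089465
padrest [ 0.51328158 -0.06833272  0.112     ]
```

```bash
python3 - <<'E'
from h import *
c=ld('w2.png'); i=cv2.imread('pics/w2.png').astype(int)
m=((i[...,1]>i[...,0]+40)&(i[...,1]>i[...,2]+40)).astype(np.uint8)
n,l,s,ce=cv2.connectedComponentsWithStats(m)
for j in range(1,n):
    if s[j,4]>40:
        print(s[j],ce[j]/.7); G=ray(c,*ce[j],.067); o=np.array([.6005,.0743]); print(np.arctan2(*(G[:2]-o)[::-1]),np.hypot(*(G[:2]-o)))
E
python3 -c "
from h import *
plan([.6005+.055*np.cos(2.612),.0743+.055*np.sin(2.612),.087],2.612)"
```

```text
[322 150  26  26 405] [477.24514991 232.04232804]
2.175640310559709 0.09332664658793988
t 2.45 pos [0.5519 0.1022 0.1995] heading 2.6108 z [-0.  0. -1.] F [-0.9 -0.1 -0.3]
shift [-0.0042  0.0017  0.4502] turn -0.0004
```

Emit:
send_rows --rows '[{"tx": -0.004, "ty": 0.002, "tz": 0.1, "turn": 0}, {"tx": 0, "ty": 0, "tz": 0.1, "turn": 0}, {"tx": 0, "ty": 0, "tz": 0.1, "turn": 0}, {"tx": 0, "ty": 0, "tz": 0.08, "turn": 0}, {"tx": 0, "ty": 0, "tz": 0.05, "turn": 0}, {"tx": 0, "ty": 0, "tz": 0.016, "turn": 0}, {"tx": 0, "ty": 0, "tz": 0, "turn": 0}]'

```text
clock: 3.32
tool_pos: [0.5534, 0.102, 0.0884]
tool_rot: [0.263, 0.965, 0.0, 0.0]
contact_force: [-0.4, -0.3, -0.5]
grip_width: 0.0853
gripper_force: 0.0
```

Emit:
send_rows --rows '[{"tx": 0, "ty": 0, "tz": 0, "turn": 0}, {"tx": 0, "ty": 0, "tz": 0, "turn": 0}, {"tx": 0, "ty": 0, "tz": 0, "turn": 0}, {"tx": 0, "ty": 0, "tz": 0, "turn": 0}, {"tx": 0, "ty": 0, "tz": 0, "turn": 0}, {"tx": 0, "ty": 0, "tz": 0, "turn": 0}, {"tx": 0, "ty": 0, "tz": 0, "turn": 0}, {"tx": 0, "ty": 0, "tz": 0, "turn": 0}]' --hand 0 --newtons 30

```text
clock: 4.32
tool_pos: [0.5532, 0.102, 0.0881]
tool_rot: [0.263, 0.965, 0.0, 0.0]
contact_force: [0.3, -0.2, -0.8]
grip_width: -0.0001
gripper_force: 0.0
```

The gripper closed on nothing, so I'll look.

```bash
python3 -c "
from h import *
c=snap('wrist','w3.png'); t=snap('side','s3.png')
print(proj(c,[.6005,.0743,.094])*400/560,proj(c,[.553,.102,.094])*400/560, proj(t,[.553,.102,.094]))
a=cv2.resize(c['frame'],(400,300)); b=cv2.resize(t['frame'][200:320,170:330],(800,600)[:1]+(600,)) 
b=cv2.resize(t['frame'][190:310,180:340],(400,300))
cv2.imwrite('pics/c3.png',np.hstack([a,b]))
"
```

```text
[203.96419311 262.72656204] [203.55890149 193.59103219] [255.3217785  256.62874419]
```

View pics/c3.png

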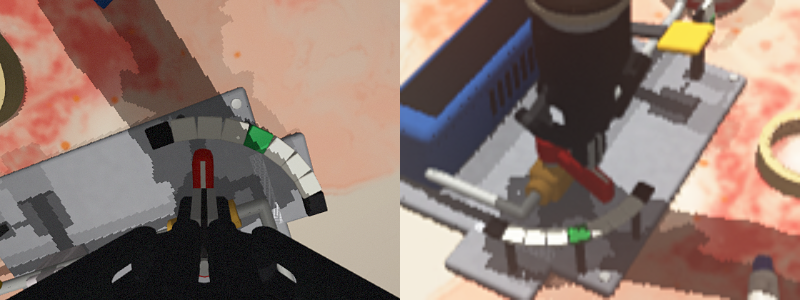

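The handle seems to lie between the fingers even though the width reads 0. I'll read the state again and enlarge the fingers.

```bash
python3 -c "
from h import *
s=observe(); print(s['clock'],s['grip_width'],s['gripper_force'],s['contact_force'],s['ft_torque'])
a=cv2.imread('pics/w3.png')[200:400,185:385]; b=cv2.imread('pics/s3.png')[205:285,215:295]
cv2.imwrite('pics/c4.png',np.hstack([cv2.resize(a,(400,400),interpolation=2),cv2.resize(b,(400,400),interpolation=2)]))
"
```

```text
4.425 -8.972507888406471e-05 0.0 [-0.00381936 -0.078759   -0.34844543] [-0.02869575  0.00852276  0.00363567]
```

View pics/c4.png

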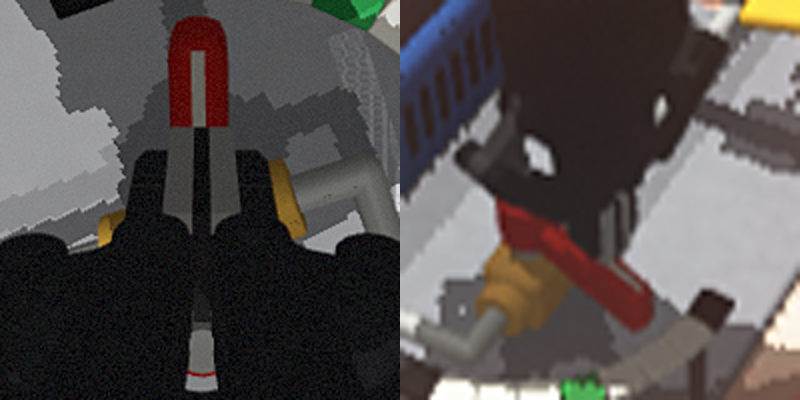

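```bash
python3 - <<'E'
from h import *
print(r.tip_reach, [a for a in dir(r) if a[0]!='_'])
s=observe(); p=s['tool_pos']; M=Ro.from_quat(s['tool_rot']).as_matrix(); print(p)
w,d=ld('w3.png'),ld('s3.png')
print('campos in tool',M.T@(w['pose'][:3,3]-p))
for dz in(0,.019): 
  for dx in(-.011,.011):
    q=p+M@[dx,0,dz]; print(dz,dx,'wrist crop',(proj(w,q)-[185,200])*2,'side crop',(proj(d,q)-[215,205])*5)
for rad in(.03,.08):
  for z in(.094,.068):
    q=[.6005+rad*np.cos(2.612),.0743+rad*np.sin(2.612),z]; print('handle',rad,z,(proj(w,q)-[185,200])*2,(proj(d,q)-[215,205])*5)
E
```

```text
0.019 ['PlanningError', 'close_job', 'tip_reach']
[0.55311202 0.10195103 0.08805161]
campos in tool [ 7.58889422e-02  2.82488732e-05 -1.57333669e-01]
0 -0.011 wrist crop [200.03355633 171.9467233 ] side crop [185.82646277 252.9470819 ]
0 0.011 wrist crop [200.03375297  89.22227722] side crop [218.23621084 281.25658624]
0.019 -0.011 wrist crop [200.04617277 137.5130751 ] side crop [187.66925673 281.13772604]
0.019 0.011 wrist crop [200.04679443  61.56516892] side crop [219.61480578 309.41120666]
handle 0.03 0.094 [200.70940658 234.55489203] [164.89102136 226.68935671]
handle 0.03 0.068 [200.64607419 180.87468786] [167.80856461 265.43812761]
handle 0.08 0.094 [199.96098977  40.74763912] [239.23330588 290.86981404]
handle 0.08 0.068 [199.99313997   8.75965287] [240.69341496 329.51019828]
```

The shut fingertips show about 35 mm higher in both pictures than the stated reach implies: near wrist-crop row 150, where row 61 was expected, and they occlude the handle from above. So they closed over the grip. I'll open, go lower and watch the force.

Emit:
send_rows --rows '[{"tx": 0, "ty": 0, "tz": 0, "turn": 0}, {"tx": 0, "ty": 0, "tz": 0, "turn": 0}, {"tx": 0, "ty": 0, "tz": 0, "turn": 0}, {"tx": 0, "ty": 0, "tz": 0, "turn": 0}, {"tx": 0, "ty": 0, "tz": 0, "turn": 0}, {"tx": 0, "ty": 0, "tz": 0, "turn": 0}, {"tx": 0, "ty": 0, "tz": 0.03, "turn": 0}, {"tx": 0, "ty": 0, "tz": 0.03, "turn": 0}, {"tx": 0, "ty": 0, "tz": 0.02, "turn": 0}, {"tx": 0, "ty": 0, "tz": 0, "turn": 0}]' --hand 60

```text
clock: 5.68
tool_pos: [0.5527, 0.1018, 0.0674]
tool_rot: [0.264, 0.965, -0.0, -0.0]
contact_force: [-0.4, 0.2, -0.1]
grip_width: 0.0602
gripper_force: 0.0
```

Emit:
send_rows --rows '[{"tx": 0, "ty": 0, "tz": 0.02, "turn": 0}, {"tx": 0, "ty": 0, "tz": 0.02, "turn": 0}, {"tx": 0, "ty": 0, "tz": 0, "turn": 0}]'

```text
clock: 6.05
tool_pos: [0.5528, 0.1019, 0.0576]
tool_rot: [0.263, 0.965, -0.0, -0.0]
contact_force: [0.1, 0.6, -0.1]
grip_width: 0.0602
gripper_force: 0.0
```

Emit:
send_rows --rows '[{"tx": 0, "ty": 0, "tz": 0, "turn": 0}, {"tx": 0, "ty": 0, "tz": 0, "turn": 0}, {"tx": 0, "ty": 0, "tz": 0, "turn": 0}, {"tx": 0, "ty": 0, "tz": 0, "turn": 0}, {"tx": 0, "ty": 0, "tz": 0, "turn": 0}, {"tx": 0, "ty": 0, "tz": 0, "turn": 0}, {"tx": 0, "ty": 0, "tz": 0, "turn": 0}, {"tx": 0, "ty": 0, "tz": 0, "turn": 0}]' --hand 0 --newtons 30

```text
clock: 7.05
tool_pos: [0.5532, 0.102, 0.0583]
tool_rot: [0.263, 0.965, 0.0, 0.0]
contact_force: [-1.9, -0.2, 5.2]
grip_width: 0.0135
gripper_force: 33.5
```

The grip is good at 13.5 mm. Next I turn the handle 0.436 rad clockwise along its arc.

Emit:
send_rows --rows '[{"tx": -0.0002, "ty": 0.0096, "tz": 0, "turn": 0.0139}, {"tx": -0.0002, "ty": 0.0096, "tz": 0, "turn": 0.0139}, {"tx": -0.0002, "ty": 0.0096, "tz": 0, "turn": 0.0139}, {"tx": -0.0002, "ty": 0.0096, "tz": 0, "turn": 0.0139}, {"tx": -0.0002, "ty": 0.0096, "tz": 0, "turn": 0.0139}, {"tx": -0.0002, "ty": 0.0096, "tz": 0, "turn": 0.0139}, {"tx": -0.0002, "ty": 0.0096, "tz": 0, "turn": 0.0139}, {"tx": -0.0002, "ty": 0.0096, "tz": 0, "turn": 0.0139}, {"tx": -0.0002, "ty": 0.0096, "tz": 0, "turn": 0.0139}, {"tx": -0.0002, "ty": 0.0096, "tz": 0, "turn": 0.0139}, {"tx": 0, "ty": 0, "tz": 0, "turn": 0}, {"tx": 0, "ty": 0, "tz": 0, "turn": 0}]'

```text
clock: 8.55
tool_pos: [0.5695, 0.1194, 0.0583]
tool_rot: [0.466, 0.885, 0.0, -0.0]
contact_force: [-1.7, -0.5, 5.6]
grip_width: 0.0137
gripper_force: 33.6
```

```bash
python3 -c "
from h import *
a=2.176
plan([.6005+.055*np.cos(a),.0743+.055*np.sin(a),.058],a)
p=observe()['tool_pos']; print('angle of tcp about axis',np.arctan2(p[1]-.0743,p[0]-.6005), observe()['gripper_force'],observe()['ft_torque'])
c=snap('wrist','w4.png')"
```

```text
t 8.55 pos [0.5695 0.1194 0.0583] heading 2.171 z [ 0.  0. -1.] F [-1.7 -0.5  5.6]
shift [ 0.0009 -0.0006  0.0012] turn -0.0016
angle of tcp about axis 2.1734376041393717 33.59902739524841 [-0.04332261  0.35636323 -0.17460395]
```

Emit:
send_rows --rows '[{"tx": 0, "ty": 0, "tz": 0, "turn": 0}, {"tx": 0, "ty": 0, "tz": 0, "turn": 0}, {"tx": 0, "ty": 0, "tz": 0, "turn": 0}, {"tx": 0, "ty": 0, "tz": 0, "turn": 0}, {"tx": 0, "ty": 0, "tz": 0, "turn": 0}, {"tx": 0, "ty": 0, "tz": 0, "turn": 0}, {"tx": 0, "ty": 0, "tz": -0.05, "turn": 0}, {"tx": 0, "ty": 0, "tz": -0.1, "turn": 0}, {"tx": 0, "ty": 0, "tz": -0.12, "turn": 0}, {"tx": 0, "ty": 0, "tz": -0.12, "turn": 0}, {"tx": 0, "ty": 0, "tz": -0.1, "turn": 0}, {"tx": 0, "ty": 0, "tz": -0.05, "turn": 0}, {"tx": 0, "ty": 0, "tz": 0, "turn": 0}]' --hand 60

```text
clock: 10.22
tool_pos: [0.5698, 0.1194, 0.194]
tool_rot: [0.466, 0.885, 0.001, 0.001]
contact_force: [0.3, 0.3, -0.5]
grip_width: 0.0602
gripper_force: 0.0
```

```bash
python3 - <<'E'
from h import *
c=snap('wrist','w5.png'); i=c['frame'].astype(int); o=np.array([.6005,.0743])
an=lambda p:(np.arctan2(*(p[:2]-o)[::-1]),np.hypot(*(p[:2]-o)))
m=((i[...,1]>i[...,0]+40)&(i[...,1]>i[...,2]+40)).astype(np.uint8)
n,l,s,ce=cv2.connectedComponentsWithStats(m); j=1+s[1:,4].argmax(); print('green',s[j,4],an(ray(c,*ce[j],.067)))
# red mask in annulus of the grip at top height
v,u=np.nonzero((i[...,2]>i[...,1]+50)&(i[...,2]>i[...,0]+50)); P=np.array([ray(c,a,b,.094)[:2] for a,b in zip(u,v)])
d=P-o; rr=np.hypot(*d.T); th=np.arctan2(d[:,1],d[:,0]); k=(rr>.03)&(rr<.075)&(abs(th-2.18)<.4); print('handle',k.sum(),np.median(th[k]),th[k].mean(),'hub',P[(rr<.02)].mean(0))
plan([.515,-.0727,.2],None)
cv2.imwrite('pics/w5b.png',cv2.resize(c['frame'],(560,420)))
E
```

```text
green 37 (np.float64(2.2436059382276636), np.float64(0.08887949777850622))
handle 763 2.1403550610369697 2.163647179304168 hub [0.59759069 0.07834083]
t 10.275 pos [0.5692 0.1194 0.1929] heading 2.1718 z [-0.  0. -1.] F [-1.6  0.2  0.6]
shift [-0.5113 -0.6134 -0.0284] turn None
```

View pics/w5b.png

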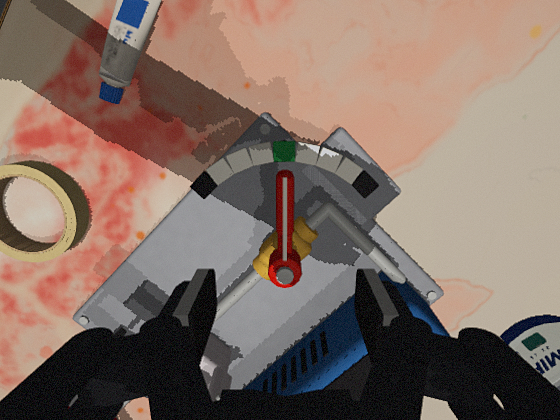

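The handle (hub (285,275), end (285,173)) lines up with the green tile (285,151). Next is the lever. I'll set the hand across the station's y axis so its knuckles stay clear of the scale, and close it.

```bash
python3 -c "
from h import *
plan([.5138,-.0675,.2],1.391); print(observe()['joints'].round(2) if hasattr(observe()['joints'],'round') else observe()['joints'])"
```

```text
t 10.275 pos [0.5692 0.1194 0.1929] heading 2.1718 z [-0.  0. -1.] F [-1.6  0.2  0.6]
shift [-0.4914 -0.6056 -0.0284] turn 0.2485
[-0.64  0.38  0.46  1.76 -0.19  1.05  0.49]
```

Emit:
send_rows --rows '[{"tx": -0.049, "ty": -0.06, "tz": -0.028, "turn": 0}, {"tx": -0.098, "ty": -0.121, "tz": 0, "turn": 0}, {"tx": -0.098, "ty": -0.121, "tz": 0, "turn": 0}, {"tx": -0.098, "ty": -0.121, "tz": 0, "turn": 0}, {"tx": -0.098, "ty": -0.121, "tz": 0, "turn": 0}, {"tx": -0.05, "ty": -0.062, "tz": 0, "turn": 0}, {"tx": 0, "ty": 0, "tz": 0, "turn": 0.05}, {"tx": 0, "ty": 0, "tz": 0, "turn": 0.05}, {"tx": 0, "ty": 0, "tz": 0, "turn": 0.05}, {"tx": 0, "ty": 0, "tz": 0, "turn": 0.05}, {"tx": 0, "ty": 0, "tz": 0, "turn": 0.0485}, {"tx": 0, "ty": 0, "tz": 0, "turn": 0}, {"tx": 0, "ty": 0, "tz": 0, "turn": 0}]' --hand 0

```text
clock: 11.9
tool_pos: [0.5137, -0.0673, 0.1999]
tool_rot: [0.767, 0.642, -0.0, -0.0]
contact_force: [0.6, 0.8, -0.3]
grip_width: -0.0002
gripper_force: 0.0
```

```bash
python3 -c "
from h import *
plan([.5138,-.0675,.2],1.391)"
```

```text
t 11.9 pos [ 0.5137 -0.0673  0.1999] heading 1.3946 z [-0.  0. -1.] F [ 0.6  0.8 -0.3]
shift [-0.0006  0.0004 -0.0003] turn 0.0012
```

Now down to TCP z of about 0.12, checking the force on the way.

Emit:
send_rows --rows '[{"tx": 0, "ty": 0, "tz": 0.1, "turn": 0}, {"tx": 0, "ty": 0, "tz": 0.08, "turn": 0}, {"tx": 0, "ty": 0, "tz": 0.06, "turn": 0}, {"tx": 0, "ty": 0, "tz": 0.04, "turn": 0}, {"tx": 0, "ty": 0, "tz": 0, "turn": 0}]'

```text
clock: 12.52
tool_pos: [0.5135, -0.0676, 0.1296]
tool_rot: [0.768, 0.641, -0.0, -0.0]
contact_force: [0.4, -0.5, -0.1]
grip_width: -0.0
gripper_force: 0.0
```

Emit:
send_rows --rows '[{"tx": 0, "ty": 0, "tz": 0.016, "turn": 0}, {"tx": 0, "ty": 0, "tz": 0.016, "turn": 0}, {"tx": 0, "ty": 0, "tz": 0, "turn": 0}]'

```text
clock: 12.9
tool_pos: [0.5137, -0.0675, 0.122]
tool_rot: [0.768, 0.641, -0.0, -0.0]
contact_force: [0.1, 0.2, -0.7]
grip_width: -0.0002
gripper_force: 0.0
```

No contact yet, as expected with the shorter fingers. I'll continue in small steps.

Emit:
send_rows --rows '[{"tx": 0, "ty": 0, "tz": 0.016, "turn": 0}, {"tx": 0, "ty": 0, "tz": 0.016, "turn": 0}, {"tx": 0, "ty": 0, "tz": 0, "turn": 0}]'

```text
clock: 13.28
tool_pos: [0.5136, -0.0675, 0.1137]
tool_rot: [0.768, 0.641, -0.0, -0.0]
contact_force: [-0.4, 0.9, 0.1]
grip_width: -0.0001
gripper_force: 0.0
```

Emit:
send_rows --rows '[{"tx": 0, "ty": 0, "tz": 0.016, "turn": 0}, {"tx": 0, "ty": 0, "tz": 0, "turn": 0}]'

```text
clock: 13.52
tool_pos: [0.5136, -0.0675, 0.1098]
tool_rot: [0.768, 0.641, -0.0, -0.0]
contact_force: [-0.5, -0.1, 0.0]
grip_width: -0.0003
gripper_force: 0.0
```

Emit:
send_rows --rows '[{"tx": 0, "ty": 0, "tz": 0.016, "turn": 0}, {"tx": 0, "ty": 0, "tz": 0, "turn": 0}]'

```text
clock: 13.78
tool_pos: [0.5136, -0.0675, 0.1058]
tool_rot: [0.768, 0.641, -0.0, -0.0]
contact_force: [0.4, 0.3, -0.4]
grip_width: -0.0005
gripper_force: 0.0
```

Emit:
send_rows --rows '[{"tx": 0, "ty": 0, "tz": 0.016, "turn": 0}, {"tx": 0, "ty": 0, "tz": 0, "turn": 0}]'

```text
clock: 14.02
tool_pos: [0.5136, -0.0675, 0.1018]
tool_rot: [0.768, 0.641, -0.0, -0.0]
contact_force: [-0.2, -0.0, -0.4]
grip_width: -0.0001
gripper_force: 0.0
```

Emit:
send_rows --rows '[{"tx": 0, "ty": 0, "tz": 0.012, "turn": 0}, {"tx": 0, "ty": 0, "tz": 0, "turn": 0}]'

```text
clock: 14.28
tool_pos: [0.5139, -0.0675, 0.0991]
tool_rot: [0.768, 0.641, 0.0, -0.0]
contact_force: [-0.6, -0.2, 3.1]
grip_width: 0.0002
gripper_force: 1.7
```

Emit:
send_rows --rows '[{"tx": 0, "ty": 0, "tz": 0.012, "turn": 0}, {"tx": 0, "ty": 0, "tz": 0, "turn": 0}]'

```text
clock: 14.52
tool_pos: [0.5138, -0.0675, 0.096]
tool_rot: [0.768, 0.641, 0.0, -0.0]
contact_force: [-1.4, -0.7, 4.0]
grip_width: 0.0
gripper_force: 1.9
```

Emit:
send_rows --rows '[{"tx": 0, "ty": 0, "tz": 0.012, "turn": 0}, {"tx": 0, "ty": 0, "tz": 0, "turn": 0}]'

```text
clock: 14.78
tool_pos: [0.5137, -0.0675, 0.0929]
tool_rot: [0.768, 0.641, -0.0, -0.0]
contact_force: [-1.9, 1.1, 4.6]
grip_width: 0.0004
gripper_force: 2.1
```

Emit:
send_rows --rows '[{"tx": 0, "ty": 0, "tz": 0.012, "turn": 0}, {"tx": 0, "ty": 0, "tz": 0, "turn": 0}]'

```text
clock: 15.02
tool_pos: [0.5136, -0.0675, 0.09]
tool_rot: [0.768, 0.641, -0.0, -0.0]
contact_force: [-2.4, -0.3, 4.9]
grip_width: 0.0001
gripper_force: 2.3
```

Contact came at TCP z of about 0.100. The level position should be near 0.070. I'll continue to 0.074 and check.

Emit:
send_rows --rows '[{"tx": 0, "ty": 0, "tz": 0.012, "turn": 0}, {"tx": 0, "ty": 0, "tz": 0.012, "turn": 0}, {"tx": 0, "ty": 0, "tz": 0.012, "turn": 0}, {"tx": 0, "ty": 0, "tz": 0, "turn": 0}]'

```text
clock: 15.52
tool_pos: [0.5132, -0.0674, 0.0809]
tool_rot: [0.768, 0.641, -0.0, -0.001]
contact_force: [-3.4, 1.3, 5.9]
grip_width: 0.0004
gripper_force: 2.9
```

Emit:
send_rows --rows '[{"tx": 0, "ty": 0, "tz": 0.012, "turn": 0}, {"tx": 0, "ty": 0, "tz": 0.012, "turn": 0}, {"tx": 0, "ty": 0, "tz": 0, "turn": 0}, {"tx": 0, "ty": 0, "tz": 0, "turn": 0}]'

```text
clock: 16.02
tool_pos: [0.5131, -0.0674, 0.0751]
tool_rot: [0.768, 0.641, -0.0, -0.001]
contact_force: [-4.1, 0.4, 6.3]
grip_width: -0.0002
gripper_force: 3.3
```

```bash
python3 - <<'E'
from h import *
Q=dict(np.load('pics/top1.png.npz'))
a,b,w=snap('top','t6.png'),snap('side','s6.png'),snap('wrist','w6.png')
plan([.5138,-.0675,.07],1.391)
A=cv2.resize(a['frame'][185:255,265:365],(400,280),interpolation=2)
B=cv2.resize(b['frame'][175:255,250:364],(400,280),interpolation=2)
C=cv2.resize(w['frame'],(400,300),interpolation=3)
C2=cv2.resize(w['frame'][180:420,120:440],(400,300),interpolation=2)
cv2.imwrite('pics/c6.png',np.vstack([np.hstack([A,B]),np.hstack([C,C2])]))
# predicted pad corner/edge pixels for lever 0.17/0.25/0.33 in each view
y=-.1795; o=np.array([.5862,-.0044])
def Wd(x,yy,z): return [o[0]+np.cos(y)*x-np.sin(y)*yy,o[1]+np.sin(y)*x+np.cos(y)*yy,z]
for L in(.1,.17,.25,.33,.42):
    t=.25-L; out=[]
    for al,yy in((.133,-.058),(.133,-.102),(.087,-.058)):
        p=Wd(.05-al*np.cos(t),yy,.085+al*np.sin(t)); out+=[((proj(a,p)-[265,185])*4).round(),((proj(b,p)-[250,175])*3.5+[400,0]).round(),(proj(w,p)*400/560+[0,280]).round()]
    print(L,[list(map(int,q)) for q in out])
E
```

```text
t 16.175 pos [ 0.5132 -0.0674  0.0751] heading 1.3909 z [-0.001  0.001 -1.   ] F [-3.8  0.4  6.3]
shift [-0.      0.0027  0.0204] turn -0.0
0.1 [[56, 174], [570, 136], [164, 466], [144, 189], [596, 99], [168, 534], [72, 86], [510, 123], [245, 461]]
0.17 [[56, 178], [571, 146], [165, 460], [143, 193], [597, 109], [168, 524], [72, 89], [511, 130], [243, 457]]
0.25 [[56, 181], [571, 158], [167, 453], [143, 196], [597, 120], [169, 514], [72, 92], [511, 137], [241, 453]]
0.33 [[57, 182], [569, 169], [169, 447], [142, 197], [595, 131], [172, 505], [72, 93], [511, 144], [239, 449]]
0.42 [[58, 182], [567, 180], [174, 441], [142, 196], [593, 142], [176, 496], [73, 94], [510, 152], [239, 445]]
```

View pics/c6.png

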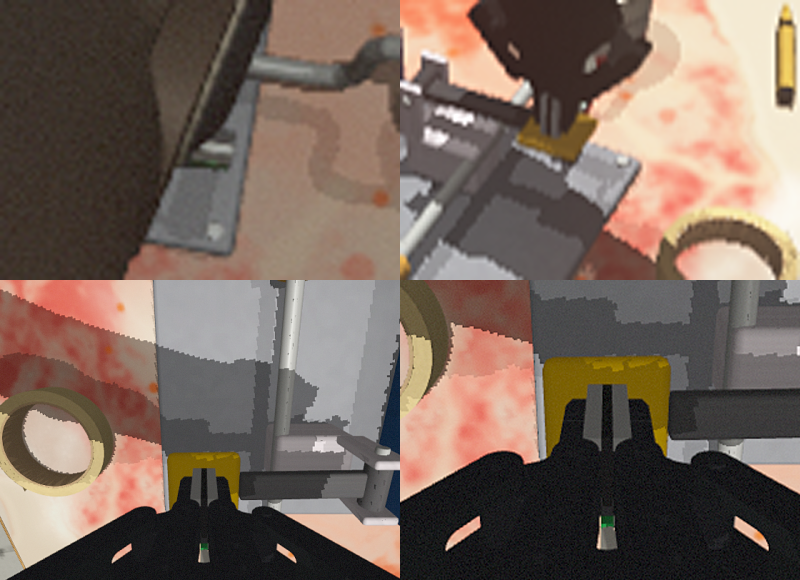

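The side and wrist crops show the pad tipped to nearly level (wrist pad edge at rows 453–457). With the force of about 6.3 N that puts the lever near 0.2. I'll go 5 mm further towards the middle and check by measuring.

Emit:
send_rows --rows '[{"tx": 0, "ty": 0, "tz": 0.01, "turn": 0}, {"tx": 0, "ty": 0, "tz": 0.01, "turn": 0}, {"tx": 0, "ty": 0, "tz": 0, "turn": 0}, {"tx": 0, "ty": 0, "tz": 0, "turn": 0}]'

```text
clock: 16.68
tool_pos: [0.5132, -0.0674, 0.0702]
tool_rot: [0.768, 0.641, -0.0, -0.001]
contact_force: [-4.0, 0.2, 7.9]
grip_width: -0.0003
gripper_force: 3.9
```

```bash
python3 - <<'E'
from h import *
w=snap('wrist','w7.png'); s=snap('side','s7.png'); plan([.5138,-.0675,.07])
y=-.1795; o=np.array([.5862,-.0044])
def pt(L,al,yy,dz=0):
    t=.25-L; x=.05-al*np.cos(t); return [o[0]+np.cos(y)*x-np.sin(y)*yy,o[1]+np.sin(y)*x+np.cos(y)*yy,.085+al*np.sin(t)+dz]
for f in('w6.png','w7.png'):
    i=cv2.imread('pics/'+f).astype(int); m=(i[...,2]>i[...,0]*2.2)&(i[...,1]>i[...,0]*1.6)&(i[...,2]>40); m[:,:215]=0; m[:,350:]=0; m[:220]=0; m[330:]=0
    u=np.arange(245,328,10); print(f,'top row',[int(np.nonzero(m[:,k])[0].min()) if m[:,k].any() else None for k in u])
    rows=range(250,290,6); print(' left col',[int(np.nonzero(m[k])[0].min()) if m[k].any() else None for k in rows],' right',[int(np.nonzero(m[k])[0].max()) if m[k].any() else None for k in rows])
for L in(.1,.17,.21,.25,.29,.33,.42):
    print(L,'top edge',[proj(w,pt(L,a,-.058)).round(1).tolist() for a in(.133,.087)],'underside',[proj(w,pt(L,a,-.058,-.01)).round(1).tolist() for a in(.133,.087)])
E
```

```text
t 16.775 pos [ 0.5132 -0.0674  0.0702] heading 1.3909 z [-0.001  0.    -1.   ] F [-3.8  0.4  7.9]
shift [0.0001 0.0023 0.0007] turn None
w6.png top row [242, 242, 241, 241, 241, 241, 241, 241, 241]
 left col [235, 234, 235, 235, 235, 235, 236]  right [335, 335, 335, 335, 334, 334, 334]
w7.png top row [241, 241, 241, 241, 241, 241, 241, 241, 241]
 left col [234, 235, 235, 235, 235, 236, 236]  right [336, 336, 335, 335, 335, 334, 334]
0.1 top edge [[227.6, 266.4], [345.2, 258.8]] underside [[231.4, 255.6], [341.4, 248.9]]
0.17 top edge [[228.5, 256.3], [341.1, 252.7]] underside [[232.0, 246.7], [337.7, 243.5]]
0.21 top edge [[229.7, 251.1], [339.4, 249.3]] underside [[233.0, 242.1], [336.2, 240.5]]
0.25 top edge [[231.3, 246.1], [338.1, 246.1]] underside [[234.4, 237.7], [335.0, 237.7]]
0.29 top edge [[233.2, 241.5], [337.1, 243.1]] underside [[236.2, 233.6], [334.2, 235.0]]
0.33 top edge [[235.5, 237.2], [336.5, 240.2]] underside [[238.3, 229.8], [333.6, 232.4]]
0.42 top edge [[241.8, 228.5], [336.3, 234.1]] underside [[244.1, 221.9], [333.6, 227.0]]
```

The vertical force is 7.9 N, the half-way value, and the pad is level, so the lever is at about 0.25. I'll hold for 4 s.

Emit:
send_rows --rows '[{"tx": 0, "ty": 0, "tz": 0, "turn": 0}, {"tx": 0, "ty": 0, "tz": 0, "turn": 0}, {"tx": 0, "ty": 0, "tz": 0, "turn": 0}, {"tx": 0, "ty": 0, "tz": 0, "turn": 0}, {"tx": 0, "ty": 0, "tz": 0, "turn": 0}, {"tx": 0, "ty": 0, "tz": 0, "turn": 0}, {"tx": 0, "ty": 0, "tz": 0, "turn": 0}, {"tx": 0, "ty": 0, "tz": 0, "turn": 0}, {"tx": 0, "ty": 0, "tz": 0, "turn": 0}, {"tx": 0, "ty": 0, "tz": 0, "turn": 0}, {"tx": 0, "ty": 0, "tz": 0, "turn": 0}, {"tx": 0, "ty": 0, "tz": 0, "turn": 0}, {"tx": 0, "ty": 0, "tz": 0, "turn": 0}, {"tx": 0, "ty": 0, "tz": 0, "turn": 0}, {"tx": 0, "ty": 0, "tz": 0, "turn": 0}, {"tx": 0, "ty": 0, "tz": 0, "turn": 0}]'

```text
clock: 18.77
tool_pos: [0.5133, -0.0674, 0.0702]
tool_rot: [0.768, 0.641, -0.0, -0.001]
contact_force: [-4.2, 0.5, 7.1]
grip_width: 0.0
gripper_force: 3.9
```

Emit:
send_rows --rows '[{"tx": 0, "ty": 0, "tz": 0, "turn": 0}, {"tx": 0, "ty": 0, "tz": 0, "turn": 0}, {"tx": 0, "ty": 0, "tz": 0, "turn": 0}, {"tx": 0, "ty": 0, "tz": 0, "turn": 0}, {"tx": 0, "ty": 0, "tz": 0, "turn": 0}, {"tx": 0, "ty": 0, "tz": 0, "turn": 0}, {"tx": 0, "ty": 0, "tz": 0, "turn": 0}, {"tx": 0, "ty": 0, "tz": 0, "turn": 0}, {"tx": 0, "ty": 0, "tz": 0, "turn": 0}, {"tx": 0, "ty": 0, "tz": 0, "turn": 0}, {"tx": 0, "ty": 0, "tz": 0, "turn": 0}, {"tx": 0, "ty": 0, "tz": 0, "turn": 0}, {"tx": 0, "ty": 0, "tz": 0, "turn": 0}, {"tx": 0, "ty": 0, "tz": 0, "turn": 0}, {"tx": 0, "ty": 0, "tz": 0, "turn": 0}, {"tx": 0, "ty": 0, "tz": 0, "turn": 0}, {"tx": 0, "ty": 0, "tz": 0, "turn": 0}, {"tx": 0, "ty": 0, "tz": 0, "turn": 0}]'

```text
clock: 21.02
tool_pos: [0.5132, -0.0674, 0.0702]
tool_rot: [0.768, 0.641, -0.0, -0.001]
contact_force: [-4.9, -0.2, 7.7]
grip_width: 0.0001
gripper_force: 3.9
```

```bash
python3 -c "
from h import *
print(r.close_job())"
```

```text
the job is handed in; nothing more can be done
None
```

I turned the valve to half open, with its end at the green tile, and let go. I then pressed the lever to about 0.25, the middle of the green by pad tilt and force (the pointer itself was hidden), held it there for over 4 s, and handed the job in at about 21 s with it still pressed.

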